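# Load the sample canister into the bench reader

## Task

Using only the fingertips, slowly push the metal canister that lies at the foot of the reader's loading ramp up the ramp and over the crest until it is fully home against the end stop; do not shove it, pick it up or let it roll back down. Then press the round button beside the ramp fully down to start the reading, and come clear. Leave the other things on the bench where they stand, and do not press the button before the canister is home.

Things in the scene. Friction and masses are not known exactly. Their poses are not given: they have to be found in the camera images.
- ramp: Aluminium loading ramp, fixed. Origin on its sloping surface, at the foot, midway across, 20 mm above the bench. x runs straight up the slope (0.17 rad above level), y is level across it, z square to the surface. Surface 203 mm long, 104 mm wide between guide rails 14 mm high, 6 mm thick. At the foot (x below 0) is a lip 8 mm high and 8 mm thick on which the canister rests.
- crest (a point): Top edge of the ramp, midway across, 54 mm above the bench. From here a landing 46 mm long dips at 0.12 rad to the upright end stop (its top 98 mm above the bench, as is the housing behind it). A canister whose centre is past the crest rolls the last bit to the stop by itself and stays there. Axes as the ramp's.
- reader: The whole reader, fixed: base, ramp, white housing behind the stop. Origin on the bench; x is level, the way the ramp climbs, y level across it, z up. Base x -155 to 220 mm, 122 mm wide; ramp foot at x -145, crest 55, face of the end stop 101, housing to 220, 150 mm wide, 98 high. Button pod x 70 to 220, y -136 to -64, 62 mm high.
- sample: The canister to load: sealed metal cylinder with black end caps, 50 mm in diameter, 92 mm long, about 0.35 kg (0.25 to 0.5), smooth. It starts lying across the ramp at its foot, resting on the lip. Origin at its centre; y is its long axis, x and z turn with it as it rolls.
- seat (a point): Where the centre of the canister is when it is fully home against the end stop (the canister may sit up to 6 mm to either side along y). Axes as those of the reader. 76 mm ahead of the reader's origin, 77 mm above the bench.
- start_top (a point): Centre of the top face of the round grey button (32 mm across, in a black collar) on the white pod beside the top end of the ramp; it faces up, 80 mm above the bench. It springs back when let go.
- start (a joint): Travel of the button, 0 = out, 0.006 m = fully down; it needs about 5 N at the end of the travel.
- spare: Bystander: a second, like canister standing upright on the bench, 92 mm tall, 50 mm across; origin at its centre.
- tip_rack: Bystander: box of blue pipette tips, 120 x 82 x 51 mm; origin at the centre of its underside.
- reagent: Bystander: small white plastic bottle, 48 mm across, 115 mm tall; origin at the centre of its underside.
- beaker: Bystander: open white plastic beaker, 80 mm across, 85 mm tall; origin at the centre of its underside.
Not all that is in view belongs to the job. Leave any orange or red look-alike of the sample alone.

How it is judged:
On the way, in this order (a step that is already met when the one before it is completed fails the run):
1. the canister lies fully home against the end stop (x of sample in the frame of seat between -0.005 and 0.005 m and z of sample in the frame of seat between -0.005 and 0.005 m and y of sample in the frame of seat between -0.012 and 0.012 m and angle between the y axis of sample and the y axis of reader, either way round below 0.12 rad), for 0.3 s.
2. the button is pressed fully down with the canister home (all of step 1 and value of joint start above 0.0045 m), for 0.05 s.
At the end, for the whole second after the job is handed in: The canister rests within 5 mm of the fully home position against the end stop (12 mm sideways, 0.12 rad askew), at rest; the button has been pressed at least 4.5 of its 6 mm and is out again; every bystander stands upright within 20 mm of its start (all of step 1 and linear speed of sample below 0.02 m/s and value of joint start below 0.002 m and distance of each of spare, tip_rack, reagent, beaker from where it was at the start of the episode below 0.02 m and angle between each of spare, tip_rack, reagent, beaker's own z axis and vertical below 0.2 rad); the robot touches nothing.
It fails at once if the canister is lifted more than 10 mm off the ramp (z of sample in the frame of ramp above 0.035 m).
It fails at once if the canister moves faster than 0.25 m/s (shoved, or let roll back down) (linear speed of sample above 0.25 m/s).
It fails at once if the button is pressed before the canister is home (value of joint start above 0.003 m and x of sample in the frame of seat below -0.01 m).
It fails at once if a bystander is moved more than 20 mm or tipped (distance of any of spare, tip_rack, reagent, beaker from where it was at the start of the episode above 0.02 m or angle between any of spare, tip_rack, reagent, beaker's own z axis and vertical above 0.3 rad).
It also fails if it takes over 64 s, if anything falls off the work surface, if the arm or the gripper's body presses on something with over 40 N, if the wrist force passes 120 N, or if a joint passes its speed limit or range.

## Robot

A 6-joint arm with a two-finger parallel gripper is mounted at the origin on the work surface. World frame = base frame: x ahead of the robot, y to its left, z up, the work surface at z = 0. Lengths are in m, angles in rad, forces in N, time in s.
With the tool pointing down it reaches from about 0.275 to 0.75 m from the base axis. Payload 10.2 kg.
Tool frame: the origin (TCP) lies at the very end of the fingers, on their centre line; the grasp point (between the pads) lies 19 mm behind it; z points along the fingers, y is the direction in which the jaws open and shut (so a half turn about z gives the same grasp; the last joint's range is limited). The gripper opens to 88 mm and grips with 3 to 60 N. Pads are 18 mm wide; open, the fingers measure 123 mm over their backs; the gripper's body (75 mm by 187 mm) begins 45 mm behind the grasp point.
Start: joints at [1, 0.313, 1.498, -0, 1.331, -0.223], TCP at [0.179, 0.494, 0.239] pointing down, gripper open.
Joint ranges: [-2.94, 2.94], [-0.97, 2.17], [0.19, 2.56], [-1.23, 4.37], [0.02, 3.11], [-2.88, 2.88]. Speed limits (rad/s): [2.39, 2.39, 3.01, 3.14, 3.14, 3.14].

## Interface

Orientations are given as a unit quaternion [x, y, z, w].
In Python, from plant import ctrl gives the robot as it stands. The module is installed in compiled form; this text tells all that it offers.
- The arm moves only by the tool send_rows, never from a script. Its argument "plan" is a list that holds one entry, the list of rows, each a list of 7 numbers: the shift along the tool's x, y, z scaled (see below), then the turn, a rotation vector about the tool's x, y, z scaled (see below), then the gripper command: -1 is shut, 1 is fully open, values between are in proportion. In form: [[[tx, ty, tz, wx, wy, wz, gripper], ...]]. A call has 1 to 20 rows; each row is the pose to reach, as a shift and turn from the pose commanded when the call began, along the tool's axes at that moment; what a row does not reach only later rows make up. The controller multiplies each number of a shift by 0.25 m and each number of a turn by 60 degrees. A row lasts 1/8 s, in which the tool goes at most 62.5 mm and 10.7 degrees, less where a joint would pass 70% of its speed; a pose out of reach is approached as far as the arm can. A call with a number of a shift or a turn outside -1 to 1 is refused whole. A call with a gripper value outside its range is refused whole. The fingers move at their own pace and stop on an object; "grip_force" is the grip in N (left out, the last holds). Time passes only in rows, so rows that repeat a pose let the fingers close. It gives the time, the measured TCP pose, the force and the opening at its end, in the units of the state.
- ctrl.sense(): the state, without advancing time (a new reading comes with each control period).
- ctrl.grab_frame(name): name is "scene" or "top" or "wrist"; returns the picture (400x640x3 uint8, red, green, blue); there is no depth.
- ctrl.camera_model(name): a dict with "fov_y" (degrees; the focal length in pixels is half the picture's height over the tangent of half this angle, whatever the lens; pixels are square), "cx", "cy" (the principal point, pixels), "origin" and "rotation" of the camera in the world; the wrist camera has in their place "hand_eye" (4x4, takes a point from camera to tool coordinates, whose origin is the TCP and whose axes are the flange's). Camera axes: x right, y down, z forward; pixel columns grow to the right and rows downward; lengths in m; the calibration is good to about 2 mm. A picture is of the moment at which its call begins: read the wrist's pose just before it. camera_model takes no time and is no camera call.
- ctrl.sign_off(): hands the job in, once; it reports no verdict.
The state is a dict: "clock": time; "joints": joint angles; "joint_velocities": joint speeds; "joint_torque": joint torques, N m; "eef_pos": TCP position; "eef_rot": TCP orientation; "wrist_force": force on the tool from outside, world axes, zero at the start; "moment": the same for the moment, N m; "grip_width": opening from 0.0 (shut) to 1.0 (fully open).
Only numpy, scipy, OpenCV 4.12 (cv2) and the standard library are available. Lean on these libraries where they do the work, as an engineer would, in place of code of your own. Each camera call takes 0.05 s, during which the arm holds its last target.

## Working session

There is one attempt and no reset: what is moved stays moved. The work goes in short steps, Python scripts to look and compute and a tool call to move; the robot and the scene stay as the last step left them, time stands still between calls to the robot, and variables do not carry over. Pictures are saved under pics/ and viewed, and the job is handed in when it is done.

Besides the shell and the picture viewer there is one more tool, called after "Call:" as name(argument=value, ...), one argument or row to a line, values as JSON. send_rows: Moves the arm, as the interface text tells. Its arguments: {"type":"object","properties":{"plan":{"type":"array"},"grip_force":{"type":"number"}},"required":["plan"]}

```bash
mkdir -p pics; python3 - <<'E'
from plant import ctrl
import cv2,json
s=ctrl.sense(); print({k:(v if not hasattr(v,'tolist') else v.tolist()) for k,v in s.items()})
for n in ["scene","top","wrist"]:
    im=ctrl.grab_frame(n); cv2.imwrite(f"pics/{n}0.png",im[:,:,::-1]); print(n,ctrl.camera_model(n))
E
```

```text
{'clock': 0.0, 'joints': [0.9996128414404853, 0.313433959846075, 1.4984284104909271, 5.3158672959068985e-06, 1.3309716996159306, -0.2234160565918074], 'joint_velocities': [-0.000799919411908486, -9.689700093555471e-05, 0.001074177086967301, -0.0011561703986691665, -0.00026247158528756355, -0.0013949927169355687], 'joint_torque': [0.00010042346048066975, -40.221744775772095, -25.22628664970398, 0.06937112426385283, 0.03541861544363201, -8.279565236080089e-05], 'eef_pos': [0.17880613445145624, 0.4933596037752112, 0.2381725338298288], 'eef_rot': [0.17300938334456625, 0.9849199805006861, -0.000571361811281729, -0.00024255090554884512], 'wrist_force': [0.059537605021724234, 0.4625326892071423, 0.46034750492060983], 'moment': [-0.005053919416440816, -0.011077909449809385, -0.051524038067114246], 'grip_width': 1.0014679797958617}
scene {'fov_y': 54.88856285218853, 'cx': 316.1714942830401, 'cy': 203.90611873971105, 'origin': array([1.11007285, 0.52729372, 0.60483642]), 'rotation': array([ 0.34501147,  0.83001797, -0.40083848, -0.17710387])}
top {'fov_y': 51.44436128665478, 'cx': 313.01788446610817, 'cy': 206.22774597940224, 'origin': array([0.53188221, 0.04769312, 1.08768148]), 'rotation': array([-0.69649169,  0.71643383, -0.02943904,  0.02748178])}
wrist {'fov_y': 59.43318887511718, 'cx': 323.52852073033114, 'cy': 194.95239365198677, 'hand_eye': array([[-5.29541978e-04, -9.46702890e-01, -3.22107681e-01,
         8.41650968e-02],
       [ 9.99999452e-01, -2.10499178e-04, -1.02531398e-03,
         3.68211170e-05],
       [ 9.02864303e-04, -3.22108047e-01,  9.46702483e-01,
        -1.45592138e-01],
       [ 0.00000000e+00,  0.00000000e+00,  0.00000000e+00,
         1.00000000e+00]])}
```

View pics/scene0.png

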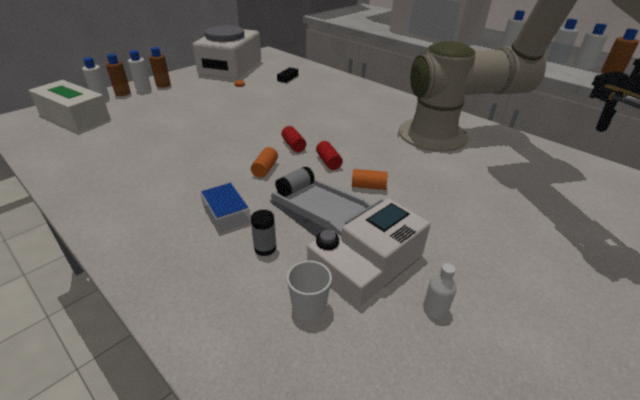

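View pics/top0.png

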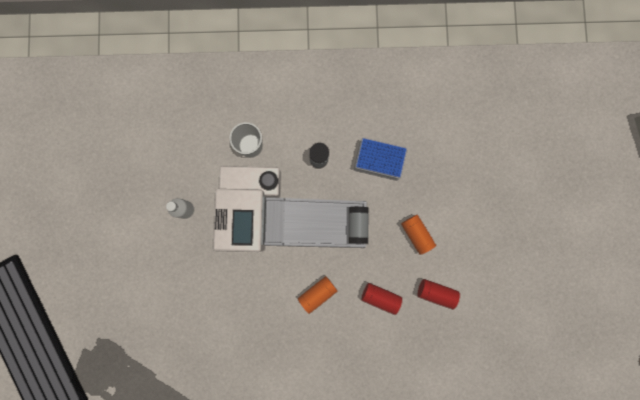

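View pics/wrist0.png

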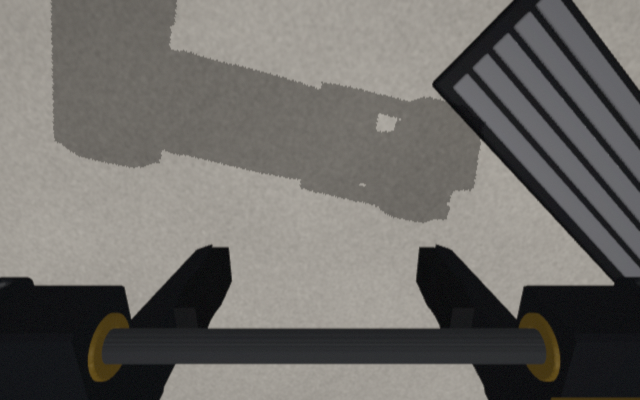

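```bash
cat > h.py <<'E'
import numpy as np, cv2
from scipy.spatial.transform import Rotation as R
from plant import ctrl
def cam(n):
    m=ctrl.camera_model(n); f=200/np.tan(np.radians(m['fov_y'])/2)
    return f,m['cx'],m['cy'],np.array(m['origin']),R.from_quat(m['rotation']).as_matrix()
def proj(n,P,c=None):
    f,cx,cy,o,M=c or cam(n); q=(np.atleast_2d(P)-o)@M
    return np.c_[cx+f*q[:,0]/q[:,2],cy+f*q[:,1]/q[:,2]]
def unproj(n,u,v,z,c=None):
    f,cx,cy,o,M=c or cam(n); d=M@np.array([(u-cx)/f,(v-cy)/f,1]); return o+d*(z-o[2])/d[2]
def wcam():
    s=ctrl.sense(); m=ctrl.camera_model('wrist'); f=200/np.tan(np.radians(m['fov_y'])/2)
    T=np.eye(4);T[:3,:3]=R.from_quat(s['eef_rot']).as_matrix();T[:3,3]=s['eef_pos'];T=T@m['hand_eye']
    return f,m['cx'],m['cy'],T[:3,3],T[:3,:3]
E
python3 - <<'E'
from h import *
im=cv2.imread('pics/top0.png'); c=im[140:270,200:400]; cv2.imwrite('pics/topc.png',cv2.resize(c,None,fx=4,fy=4,interpolation=cv2.INTER_CUBIC))
im=cv2.imread('pics/scene0.png'); c=im[155:305,260:450]; cv2.imwrite('pics/scc.png',cv2.resize(c,None,fx=4,fy=4,interpolation=cv2.INTER_CUBIC))
for u,v,z in [(357,225,.045),(268,181,.08),(319,155,.09),(381,158,.05)]: print(u,v,unproj('top',u,v,z).round(4))
E
```

```text
357 225 [ 0.5656 -0.0654  0.045 ]
268 181 [0.6782 0.1521 0.08  ]
319 155 [0.737  0.0257 0.09  ]
381 158 [ 0.7332 -0.1319  0.05  ]
```

View pics/topc.png

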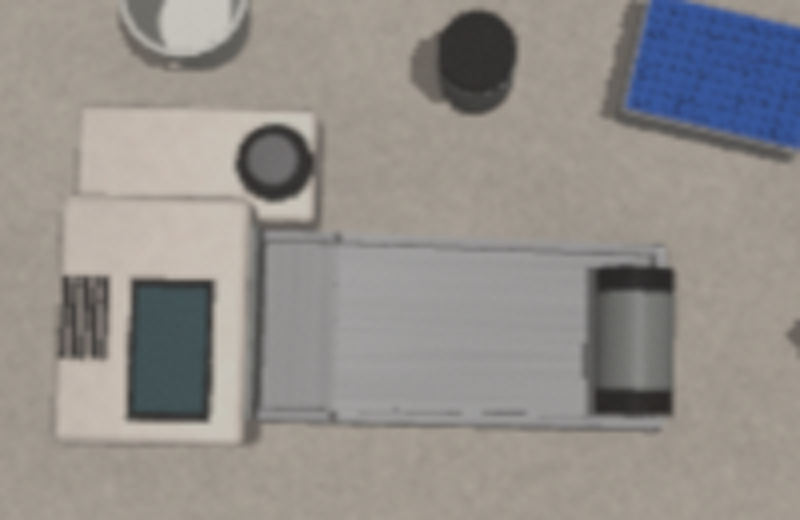

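View pics/scc.png

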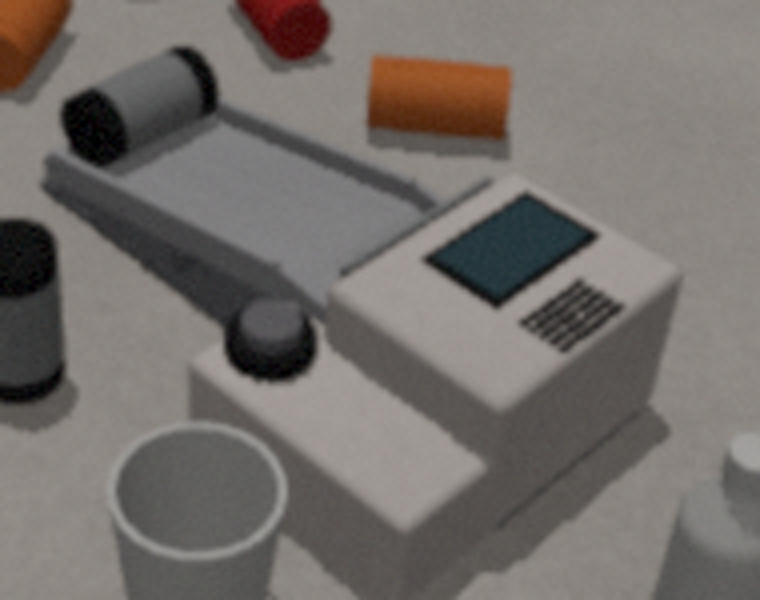

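```bash
cat >> h.py <<'E'
def RT(p):
    x,y,a=p; return np.array([x,y,0]),R.from_euler('z',a).as_matrix()
E
python3 - <<'E'
from h import *
from scipy.optimize import least_squares
T=[((.22,-.075,.098),68,198),((.22,.075,.098),57,440),((.22,-.136,.062),82,108),((.07,-.136,.062),316,112),((.07,-.064,.062),316,222),((.055,-.052,.054),333,243),((.055,.052,.054),331,416)]
S=[((.22,.075,.098),680,272),((.22,-.075,.098),503,410),((.22,-.136,.062),403,530),((.07,-.136,.062),190,370)]
ct,cs=cam('top'),cam('scene')
def res(p,sp=False):
    t,M=RT(p[:3]); out=[]
    for n,L,c,o in (('top',T,ct,(200,140)),('scene',S,cs,(260,155))):
        P=np.array([a[0] for a in L])@M.T+t
        uv=np.array([[o[0]-.375+a[1]/4,o[1]-.375+a[2]/4] for a in L])
        out.append((proj(n,P,c)-uv))
    return out if sp else np.concatenate(out).ravel()
r=least_squares(res,[.57,.08,1.57],loss='soft_l1'); print(r.x)
a,b=res(r.x,True); print(a.round(2)); print(b.round(2))
t,M=RT(r.x)
for n,u,v in [('top',357.5,224.7)]:
    w=unproj(n,u,v,.05); print('sample-ish in reader',M.T@(w-t))
w=unproj('top',200-.375+272/4,140-.375+160/4,.08); print('button',w,M.T@(w-t))
w=unproj('scene',260-.375+273/4,155-.375+320/4,.08); print('button sc',w,M.T@(w-t))
# canister cap ends, silhouette centre z approx .048
for y in (267,414):
    w=unproj('top',200-.375+633/4,140-.375+y/4,.05); print('cap end',M.T@(w-t))
E
```

```text
[0.57614054 0.06220077 1.5189706 ]
[[-1.78 -1.23]
 [-1.72  1.11]
 [-0.87 -1.19]
 [ 0.68 -0.77]
 [-0.2   0.4 ]
 [ 1.67  0.4 ]
 [ 0.95 -1.11]]
[[ 2.58 -1.32]
 [-0.18 -0.33]
 [ 0.6   0.1 ]
 [-1.4  -3.42]]
sample-ish in reader [-0.1287243   0.00333354  0.05      ]
button [0.68156889 0.15295022 0.08      ] [ 0.09608906 -0.10058574  0.08      ]
button sc [0.67867446 0.15094627 0.08      ] [ 0.09393786 -0.09779901  0.08      ]
cap end [-0.12897963 -0.0426287   0.05      ]
cap end [-0.13034195  0.04917448  0.05      ]
```

```bash
cat >> h.py <<'E'
RP=[0.57614,0.06220,1.51897]
def tgt(xyz,ang,down=True):
    "world target, tool x at angle ang, tool z down -> Rot"
    x=np.array([np.cos(ang),np.sin(ang),0]);z=np.array([0,0,-1.]);return np.array(xyz),np.c_[x,np.cross(z,x),z]
def delta(p1,R1,p0=None,R0=None):
    s=ctrl.sense()
    if p0 is None: p0=np.array(s['eef_pos'])
    if R0 is None: R0=R.from_quat(s['eef_rot']).as_matrix()
    return np.r_[R0.T@(p1-p0)/.25, R.from_matrix(R0.T@R1).as_rotvec()/np.radians(60)]
def rw(x,y,z,RP_=None):
    t,M=RT(RP_ or RP); return t+M@np.array([x,y,z])
def toreader(w,RP_=None):
    t,M=RT(RP_ or RP); return M.T@(np.array(w)-t)
def st():
    s=ctrl.sense(); q=R.from_quat(s['eef_rot']).as_matrix()
    print('t',round(s['clock'],2),'pos',np.round(s['eef_pos'],4),'rd',toreader(s['eef_pos']).round(4),'xang',round(np.arctan2(q[1,0],q[0,0]),4),'tilt',np.round(q[:,2],3),'F',np.round(s['wrist_force'],1),'w',round(s['grip_width'],3),'j',np.round(s['joints'],2))
E
python3 - <<'E'
from h import *
st()
p=rw(-.20,0,.22);print(p)
d=delta(*tgt(p,1.519));print(d.round(3))
E
```

```text
t 0.15 pos [0.1788 0.4934 0.2383] rd [0.41   0.4191 0.2383] xang 2.7938 tilt [-0.    -0.001 -1.   ] F [0.1 0.2 0.1] w 0.997 j [ 1.    0.31  1.5  -0.    1.33 -0.22]
[ 0.56577937 -0.13753146  0.22      ]
[-2.315e+00 -1.845e+00  7.500e-02 -1.000e-03  0.000e+00  1.217e+00]
```

Call:
send_rows(
  plan=[
    [[-0.8, -0.64, 0, 0, 0, 0, 1], [-0.8, -0.64, 0, 0, 0, 0, 1], [-0.8, -0.64, 0, 0, 0, 0, 1], [-0.8, -0.64, 0, 0, 0, 0, 1], [-0.8, -0.64, 0, 0, 0, 0, 1], [-0.8, -0.64, 0, 0, 0, 0, 1], [-0.8, -0.64, 0, 0, 0, 0, 1]],
  ],
)

```text
clock: 1.02
eef_pos: [0.3118, 0.276, 0.2386]
eef_rot: [0.172, 0.985, -0.0, -0.0]
wrist_force: [-0.8, 0.7, -0.2]
grip_width: 0.998
```

Call:
send_rows(
  plan=[
    [[-0.8, -0.64, 0, 0, 0, 0.6, 0.2], [-0.8, -0.64, 0, 0, 0, 0.6, 0.2], [-0.8, -0.64, 0, 0, 0, 0.6, 0.2], [-0.8, -0.64, 0, 0, 0, 0.6, 0.2], [-0.8, -0.64, 0, 0, 0, 0.6, 0.2], [-0.8, -0.64, 0, 0, 0, 0.6, 0.2], [-0.8, -0.64, 0, 0, 0, 0.6, 0.2]],
  ],
)

```text
clock: 1.9
eef_pos: [0.4454, 0.058, 0.2387]
eef_rot: [0.468, 0.884, 0.0, -0.0]
wrist_force: [-0.1, 0.1, 0.2]
grip_width: 0.602
```

```bash
python3 - <<'E'
from h import *
st()
p=rw(-.20,0,.22)
d=delta(*tgt(p,1.519));print(d.round(3))
E
```

```text
t 1.9 pos [0.4454 0.058  0.2387] rd [-0.011   0.1304  0.2387] xang 2.1683 tilt [-0.  0. -1.] F [-0.1  0.1  0.2] w 0.602 j [-0.13  0.14  1.71  0.    1.29 -0.73]
[-0.918 -0.042  0.075 -0.    -0.     0.62 ]
```

Call:
send_rows(
  plan=[
    [[-0.92, -0.04, 0.07, 0, 0, 0.62, 0.2], [-0.92, -0.04, 0.07, 0, 0, 0.62, 0.2], [-0.92, -0.04, 0.07, 0, 0, 0.62, 0.2], [-0.92, -0.04, 0.07, 0, 0, 0.62, 0.2], [-0.92, -0.04, 0.07, 0, 0, 0.62, 0.2], [-0.92, -0.04, 0.07, 0, 0, 0.62, 0.2], [-0.92, -0.04, 0.07, 0, 0, 0.62, 0.2]],
  ],
)

```text
clock: 2.78
eef_pos: [0.5663, -0.1381, 0.2218]
eef_rot: [0.725, 0.688, 0.0, 0.0]
wrist_force: [-0.8, -0.8, -0.5]
grip_width: 0.601
```

```bash
python3 - <<'E'
from h import *
st(); im=ctrl.grab_frame('wrist'); cv2.imwrite('pics/w1.png',im[:,:,::-1])
c=wcam()
pts=[(-.131,-.046,.048),(-.131,.046,.048),(-.131,0,.073),(-.145,.052,.02),(-.145,-.052,.02),(.055,.052,.054),(.055,-.052,.054),(.101,0,.098)]
print(proj('w',np.array([rw(*p) for p in pts]),c).round(1))
E
```

```text
t 2.77 pos [ 0.5663 -0.1381  0.2218] rd [-0.2006 -0.0006  0.2218] xang 1.5187 tilt [ 0. -0. -1.] F [-0.8 -0.8 -0.5] w 0.601 j [-0.44  0.45  1.34  0.    1.35 -0.39]
[[ 375.3   92.7]
 [ 270.2   92.8]
 [ 322.7   94.2]
 [ 268.9  106.6]
 [ 376.7  106.4]
 [ 246.7 -188. ]
 [ 397.7 -188.1]
 [ 321.8 -360.9]]
```

View pics/w1.png

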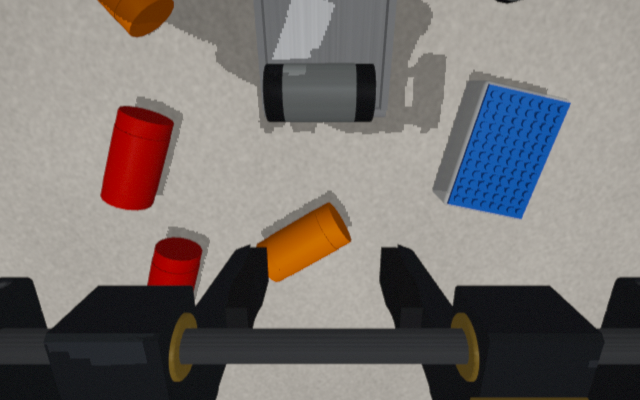

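```bash
python3 - <<'E'
from h import *
for u,v in [(403,219),(422,214),(436,246),(416,254),(419,234)]: print(toreader(unproj('top',u,v,.04)).round(3))
c=wcam()
for u,v,z in [(262,93,.048),(376,93,.048),(319,122,.04),(319,64,.065),(258,262,.03),(350,235,.03)]: print(u,v,toreader(unproj('w',u,v,z,c)).round(4))
print(delta(*tgt(rw(-.188,.002,.10),1.519)).round(3), delta(*tgt(rw(-.188,.002,.041),1.519)).round(3))
E
```

```text
[-0.245 -0.014  0.04 ]
[-0.293 -0.028  0.04 ]
[-0.328  0.052  0.04 ]
[-0.278  0.073  0.04 ]
[-0.285  0.023  0.04 ]
262 93 [-0.1312  0.0532  0.048 ]
376 93 [-0.1313 -0.0467  0.048 ]
319 122 [-0.1573  0.0035  0.04  ]
319 64 [-0.1079  0.003   0.065 ]
258 262 [-0.3087  0.0708  0.03  ]
350 235 [-0.2766 -0.0285  0.03  ]
[ 0.051 -0.011  0.487  0.001  0.    -0.001] [ 0.051 -0.011  0.723  0.001  0.    -0.001]
```

Call:
send_rows(
  plan=[
    [[0.05, -0.012, 0.4, 0, 0, 0, 0], [0.05, -0.012, 0.5, 0, 0, 0, 0], [0.05, -0.012, 0.6, 0, 0, 0, 0], [0.05, -0.012, 0.68, 0, 0, 0, 0], [0.05, -0.012, 0.72, 0, 0, 0, 0], [0.05, -0.012, 0.72, 0, 0, 0, 0], [0.05, -0.012, 0.72, 0, 0, 0, 0]],
  ],
)

```text
clock: 3.7
eef_pos: [0.5647, -0.1271, 0.0422]
eef_rot: [0.726, 0.688, 0.0, 0.001]
wrist_force: [0.1, -0.2, 0.7]
grip_width: 0.5
```

```bash
python3 - <<'E'
from h import *
st(); 
for n in ('wrist','scene'):
    im=ctrl.grab_frame(n); cv2.imwrite(f'pics/{n}2.png',im[:,:,::-1])
im=cv2.imread('pics/scene2.png')[110:260,220:410]; cv2.imwrite('pics/s2c.png',cv2.resize(im,None,fx=4,fy=4,interpolation=cv2.INTER_CUBIC))
E
```

```text
t 3.7 pos [ 0.5647 -0.1271  0.0422] rd [-0.1897  0.0017  0.0422] xang 1.5165 tilt [ 0.001 -0.001 -1.   ] F [ 0.1 -0.2  0.7] w 0.5 j [-0.42  0.65  1.54 -0.    0.95 -0.37]
```

View pics/wrist2.png

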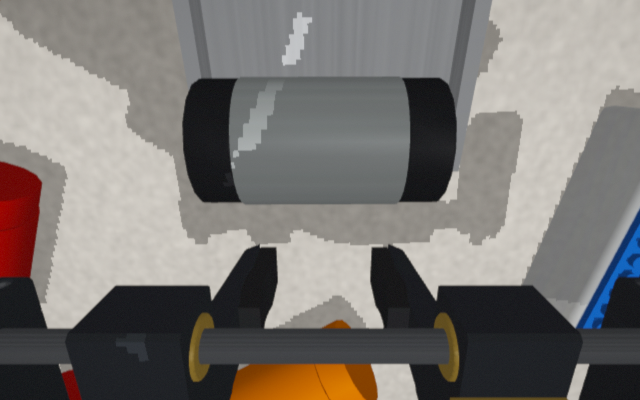

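View pics/s2c.png

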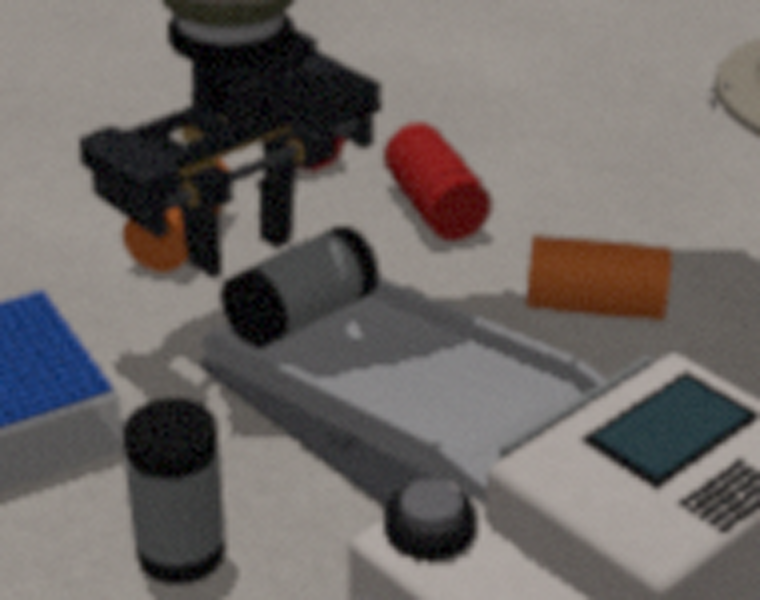

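```bash
python3 - <<'E'
from h import *
g=lambda x,y,z: unproj('top',200-.375+x/4,140-.375+y/4,z)
for a,b in [((335,236,.068),(663,247,.036)),((333,421,.068),(660,431,.036)),((82,108,.062),(316,112,.062)),((68,198,.098),(57,440,.098)),((316,112,.062),(316,222,.062)),((66,198,.098),(250,203,.098)),((57,440,.098),(247,443,.098))]:
    A,B=g(*a),g(*b); d=A-B; print(A.round(4),B.round(4),np.degrees(np.arctan2(d[1],d[0])).round(2),np.hypot(*d[:2]).round(4), 'rd',toreader(A).round(4),toreader(B).round(4))
im=cv2.imread('pics/wrist2.png')[0:240,150:520]; cv2.imwrite('pics/w2c.png',cv2.resize(im,None,fx=2.1,fy=2.1,interpolation=cv2.INTER_CUBIC))
E
```

```text
[0.635  0.1163 0.068 ] [ 0.6253 -0.0899  0.036 ] 87.32 0.2064 rd [ 0.0571 -0.056   0.068 ] [-0.1494 -0.057   0.036 ]
[0.5214 0.1201 0.068 ] [ 0.509  -0.0836  0.036 ] 86.5 0.204 rd [0.055  0.0577 0.068 ] [-0.1491  0.0595  0.036 ]
[0.7203 0.2727 0.062 ] [0.7137 0.1268 0.062 ] 87.41 0.1461 rd [ 0.2177 -0.1331  0.062 ] [ 0.0716 -0.134   0.062 ]
[0.6593 0.2738 0.098 ] [0.5151 0.2817 0.098 ] -3.14 0.1444 rd [ 0.2156 -0.0721  0.098 ] [0.216  0.0723 0.098 ]
[0.7137 0.1268 0.062 ] [0.6447 0.1283 0.062 ] -1.24 0.069 rd [ 0.0716 -0.134   0.062 ] [ 0.0695 -0.065   0.062 ]
[0.6594 0.275  0.098 ] [0.6533 0.1648 0.098 ] 86.82 0.1104 rd [ 0.2168 -0.0721  0.098 ] [ 0.1064 -0.0717  0.098 ]
[0.5151 0.2817 0.098 ] [0.5102 0.1692 0.098 ] 87.48 0.1126 rd [0.216  0.0723 0.098 ] [0.1034 0.0714 0.098 ]
```

View pics/w2c.png

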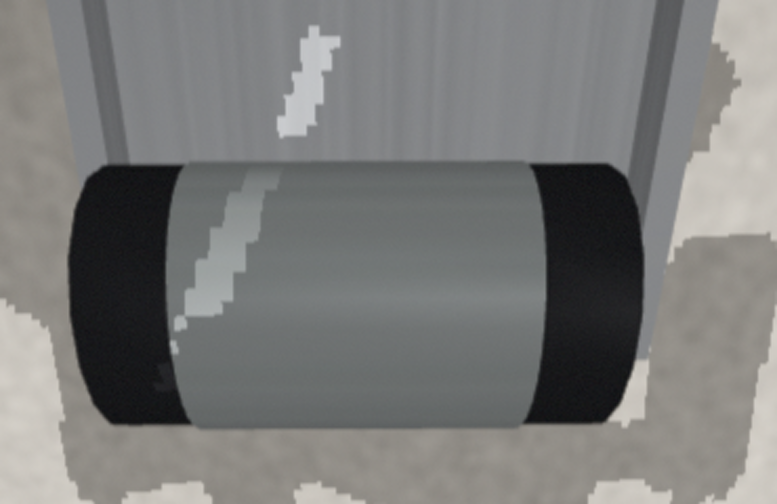

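Call:
send_rows(
  plan=[
    [[0.015, 0, 0.004, 0, 0, 0, 0], [0.03, 0, 0.004, 0, 0, 0, 0], [0.042, 0, 0.004, 0, 0, 0, 0], [0.054, 0, 0.004, 0, 0, 0, 0], [0.064, 0, 0.004, 0, 0, 0, 0], [0.072, 0, 0.004, 0, 0, 0, 0], [0.08, 0, 0.004, 0, 0, 0, 0], [0.088, 0, 0.004, 0, 0, 0, 0], [0.096, 0, 0.003, 0, 0, 0, 0], [0.104, 0, 0.002, 0, 0, 0, 0], [0.112, 0, 0.001, 0, 0, 0, 0]],
  ],
)

```text
clock: 5.18
eef_pos: [0.5658, -0.0992, 0.0411]
eef_rot: [0.726, 0.688, -0.0, 0.0]
wrist_force: [-0.1, -0.6, 0.9]
grip_width: 0.505
```

```bash
python3 - <<'E'
from h import *
st(); 
for n in ('wrist',):
    im=ctrl.grab_frame(n); cv2.imwrite(f'pics/{n}3.png',im[:,:,::-1])
E
```

```text
t 5.17 pos [ 0.5658 -0.0992  0.0411] rd [-0.1617  0.002   0.0411] xang 1.5162 tilt [ 0. -0. -1.] F [-0.1 -0.6  0.9] w 0.505 j [-0.38  0.64  1.55 -0.    0.95 -0.32]
```

View pics/wrist3.png

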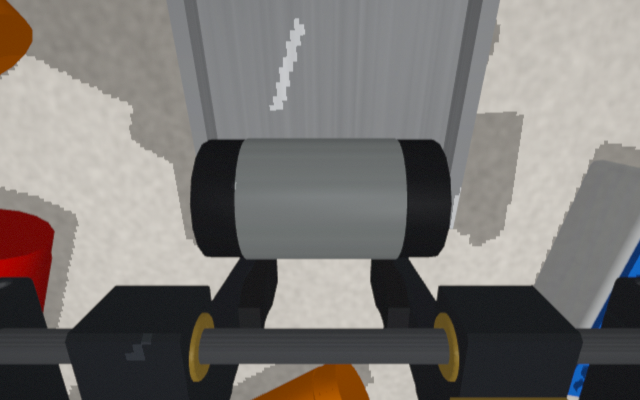

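Call:
send_rows(
  plan=[
    [[0.01, 0, -0.002, 0, 0, 0, 0], [0.02, 0, -0.003, 0, 0, 0, 0], [0.03, 0, -0.005, 0, 0, 0, 0], [0.04, 0, -0.007, 0, 0, 0, 0], [0.05, 0, -0.009, 0, 0, 0, 0], [0.06, 0, -0.01, 0, 0, 0, 0], [0.07, 0, -0.012, 0, 0, 0, 0], [0.08, 0, -0.014, 0, 0, 0, 0], [0.09, 0, -0.015, 0, 0, 0, 0], [0.1, 0, -0.017, 0, 0, 0, 0], [0.11, 0, -0.019, 0, 0, 0, 0], [0.12, 0, -0.021, 0, 0, 0, 0], [0.13, 0, -0.022, 0, 0, 0, 0], [0.14, 0, -0.024, 0, 0, 0, 0], [0.15, 0, -0.026, 0, 0, 0, 0], [0.16, 0, -0.027, 0, 0, 0, 0]],
  ],
)

```text
clock: 7.22
eef_pos: [0.5679, -0.059, 0.0478]
eef_rot: [0.726, 0.688, 0.0, 0.0]
wrist_force: [0.4, -1.1, -0.1]
grip_width: 0.498
```

```bash
python3 - <<'E'
from h import *
st(); 
for n in ('wrist',):
    im=ctrl.grab_frame(n); cv2.imwrite(f'pics/{n}4.png',im[:,:,::-1])
E
```

```text
t 7.22 pos [ 0.5679 -0.059   0.0478] rd [-0.1215  0.0019  0.0478] xang 1.5162 tilt [ 0. -0. -1.] F [ 0.4 -1.1 -0.1] w 0.498 j [-0.31  0.63  1.56 -0.    0.96 -0.25]
```

View pics/wrist4.png

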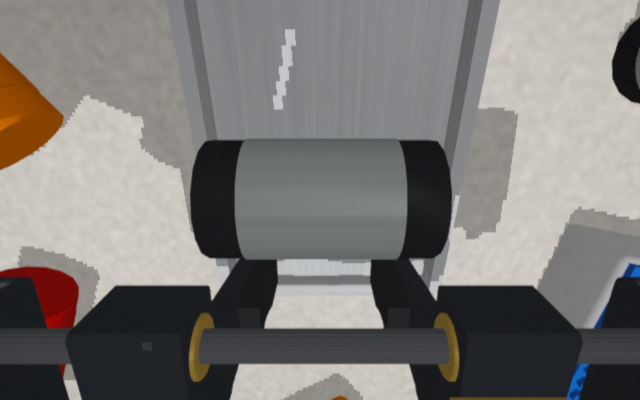

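Call:
send_rows(
  plan=[
    [[0.012, 0, -0.002, 0, 0, 0, 0], [0.024, 0, -0.004, 0, 0, 0, 0], [0.036, 0, -0.006, 0, 0, 0, 0], [0.048, 0, -0.008, 0, 0, 0, 0], [0.06, 0, -0.01, 0, 0, 0, 0], [0.072, 0, -0.012, 0, 0, 0, 0], [0.084, 0, -0.014, 0, 0, 0, 0], [0.096, 0, -0.016, 0, 0, 0, 0], [0.108, 0, -0.018, 0, 0, 0, 0], [0.12, 0, -0.02, 0, 0, 0, 0], [0.132, 0, -0.023, 0, 0, 0, 0], [0.144, 0, -0.025, 0, 0, 0, 0], [0.156, 0, -0.027, 0, 0, 0, 0], [0.168, 0, -0.029, 0, 0, 0, 0], [0.18, 0, -0.031, 0, 0, 0, 0], [0.192, 0, -0.033, 0, 0, 0, 0], [0.204, 0, -0.035, 0, 0, 0, 0], [0.216, 0, -0.037, 0, 0, 0, 0], [0.228, 0, -0.039, 0, 0, 0, 0], [0.24, 0, -0.041, 0, 0, 0, 0]],
  ],
)

```text
clock: 9.78
eef_pos: [0.5712, 0.0009, 0.058]
eef_rot: [0.726, 0.688, -0.0, -0.0]
wrist_force: [0.1, -1.3, 0.6]
grip_width: 0.498
```

```bash
python3 - <<'E'
from h import *
st(); 
for n in ('wrist',):
    im=ctrl.grab_frame(n); cv2.imwrite(f'pics/{n}5.png',im[:,:,::-1])
E
```

```text
t 9.78 pos [0.5712 0.0009 0.058 ] rd [-0.0614  0.0018  0.058 ] xang 1.5162 tilt [-0.  0. -1.] F [ 0.1 -1.3  0.6] w 0.498 j [-0.2   0.61  1.55  0.    0.98 -0.15]
```

View pics/wrist5.png

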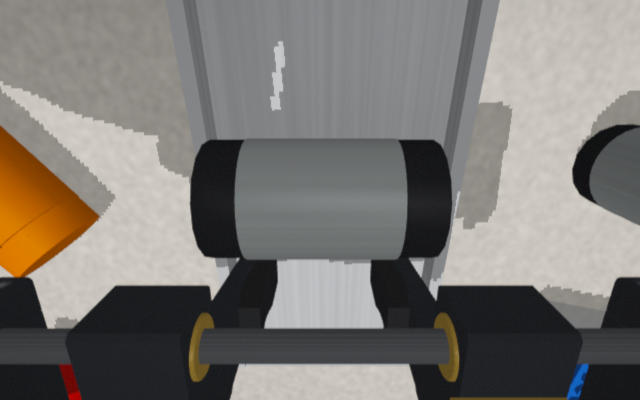

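Call:
send_rows(
  plan=[
    [[0.012, 0, -0.002, 0, 0, 0, 0], [0.024, 0, -0.004, 0, 0, 0, 0], [0.036, 0, -0.006, 0, 0, 0, 0], [0.048, 0, -0.008, 0, 0, 0, 0], [0.06, 0, -0.01, 0, 0, 0, 0], [0.072, 0, -0.012, 0, 0, 0, 0], [0.084, 0, -0.014, 0, 0, 0, 0], [0.096, 0, -0.016, 0, 0, 0, 0], [0.108, 0, -0.018, 0, 0, 0, 0], [0.12, 0, -0.02, 0, 0, 0, 0], [0.132, 0, -0.023, 0, 0, 0, 0], [0.144, 0, -0.025, 0, 0, 0, 0], [0.156, 0, -0.027, 0, 0, 0, 0], [0.168, 0, -0.029, 0, 0, 0, 0], [0.18, 0, -0.031, 0, 0, 0, 0], [0.192, 0, -0.033, 0, 0, 0, 0], [0.204, 0, -0.035, 0, 0, 0, 0], [0.216, 0, -0.037, 0, 0, 0, 0], [0.228, 0, -0.039, 0, 0, 0, 0], [0.24, 0, -0.041, 0, 0, 0, 0]],
  ],
)

```text
clock: 12.32
eef_pos: [0.5745, 0.0608, 0.0683]
eef_rot: [0.726, 0.688, -0.0, 0.0]
wrist_force: [-0.1, -1.5, 0.9]
grip_width: 0.499
```

```bash
python3 - <<'E'
from h import *
st(); 
for n in ('wrist',):
    im=ctrl.grab_frame(n); cv2.imwrite(f'pics/{n}6.png',im[:,:,::-1])
E
```

```text
t 12.32 pos [0.5745 0.0608 0.0683] rd [-0.0014  0.0016  0.0683] xang 1.5162 tilt [-0. -0. -1.] F [-0.1 -1.5  0.9] w 0.499 j [-0.1   0.61  1.53 -0.    1.01 -0.04]
```

View pics/wrist6.png

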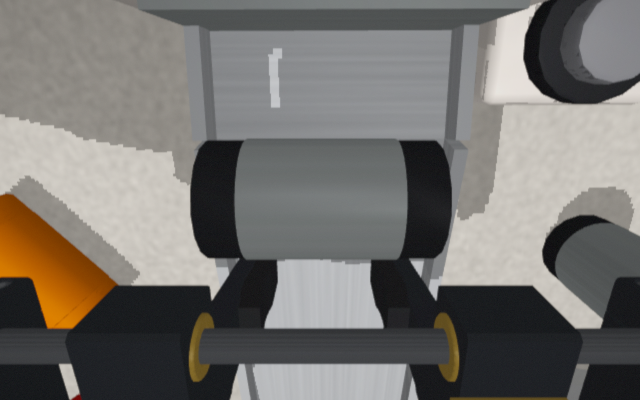

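Call:
send_rows(
  plan=[
    [[0.008, 0, -0.0015, 0, 0, 0, 0], [0.016, 0, -0.003, 0, 0, 0, 0], [0.024, 0, -0.004, 0, 0, 0, 0], [0.032, 0, -0.0055, 0, 0, 0, 0], [0.04, 0, -0.007, 0, 0, 0, 0], [0.048, 0, -0.008, 0, 0, 0, 0], [0.056, 0, -0.0095, 0, 0, 0, 0], [0.062, 0, -0.0105, 0, 0, 0, 0], [0.068, 0, -0.0115, 0, 0, 0, 0], [0.074, 0, -0.0125, 0, 0, 0, 0], [0.08, 0, -0.013, 0, 0, 0, 0], [0.086, 0, -0.013, 0, 0, 0, 0], [0.092, 0, -0.013, 0, 0, 0, 0], [0.098, 0, -0.013, 0, 0, 0, 0], [0.104, 0, -0.013, 0, 0, 0, 0]],
  ],
)

```text
clock: 14.25
eef_pos: [0.5759, 0.0867, 0.0715]
eef_rot: [0.726, 0.688, 0.0, -0.0]
wrist_force: [1.2, -0.0, 0.2]
grip_width: 0.497
```

```bash
python3 - <<'E'
from h import *
st(); 
for n in ('wrist',):
    im=ctrl.grab_frame(n); cv2.imwrite(f'pics/{n}7.png',im[:,:,::-1])
E
```

```text
t 14.25 pos [0.5759 0.0867 0.0715] rd [0.0245 0.0016 0.0715] xang 1.5162 tilt [-0.  0. -1.] F [ 1.2 -0.   0.2] w 0.497 j [-0.05  0.61  1.51  0.    1.02  0.  ]
```

View pics/wrist7.png

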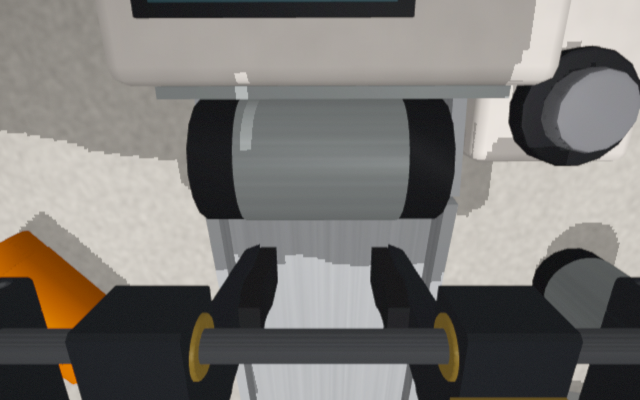

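```bash
python3 - <<'E'
from h import *
c=wcam()
ys=np.linspace(0,2*np.pi,72)
P=np.array([rw(.076+.025*np.cos(a),.002,.077+.025*np.sin(a)) for a in ys]); q=proj('w',P,c); print('pred v range',q[:,1].min(),q[:,1].max(),'(seen 98..219)')
w=unproj('w',598,110,.08,c); print('button',w.round(4),toreader(w).round(4))
im=cv2.imread('pics/wrist7.png')[30:190,470:640]; cv2.imwrite('pics/w7c.png',cv2.resize(im,None,fx=3,fy=3))
print(delta(*tgt(rw(-.01,.0,.16),1.519)).round(3))
E
```

```text
pred v range 96.61622182257304 221.53009245906298 (seen 98..219)
button [0.6843 0.1526 0.08  ] [ 0.0959 -0.1033  0.08  ]
[-0.138  0.007 -0.354 -0.    -0.    -0.003]
```

View pics/w7c.png

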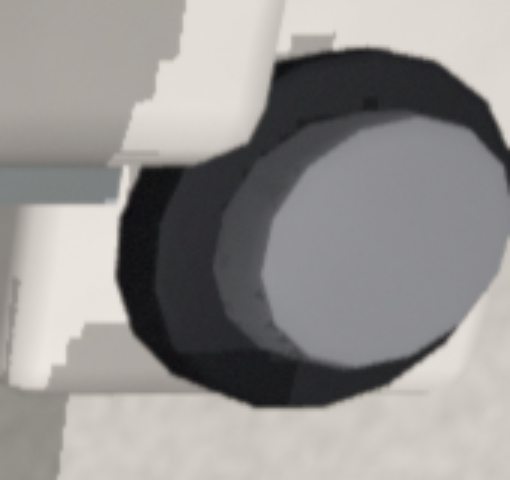

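Call:
send_rows(
  plan=[
    [[-0.03, 0, 0, 0, 0, 0, 0], [-0.08, 0, -0.02, 0, 0, 0, 0], [-0.1, 0, -0.1, 0, 0, 0, -1], [-0.1, 0, -0.25, 0, 0, 0, -1], [-0.1, 0, -0.36, 0, 0, 0, -1], [-0.1, 0, -0.36, 0, 0, 0, -1]],
  ],
)

```text
clock: 15.05
eef_pos: [0.5754, 0.0608, 0.1635]
eef_rot: [0.726, 0.687, 0.001, 0.002]
wrist_force: [-0.0, 0.9, -1.1]
grip_width: 0.067
```

```bash
python3 - <<'E'
from h import *
st()
p=np.array(rw(.096,-.1025,.12))
print(delta(*tgt(p,1.519)).round(3))
im=ctrl.grab_frame('wrist'); cv2.imwrite('pics/wrist8.png',im[:,:,::-1])
im=ctrl.grab_frame('top')[140:270,200:400]; cv2.imwrite('pics/top8.png',cv2.resize(im[:,:,::-1],None,fx=4,fy=4))
E
```

```text
t 15.05 pos [0.5754 0.0608 0.1635] rd [-0.0015  0.0007  0.1635] xang 1.5155 tilt [ 0.004 -0.    -1.   ] F [-0.   0.9 -1.1] w 0.067 j [-0.1   0.49  1.44 -0.    1.21 -0.04]
[ 0.391  0.411  0.176  0.004  0.    -0.003]
```

View pics/wrist8.png

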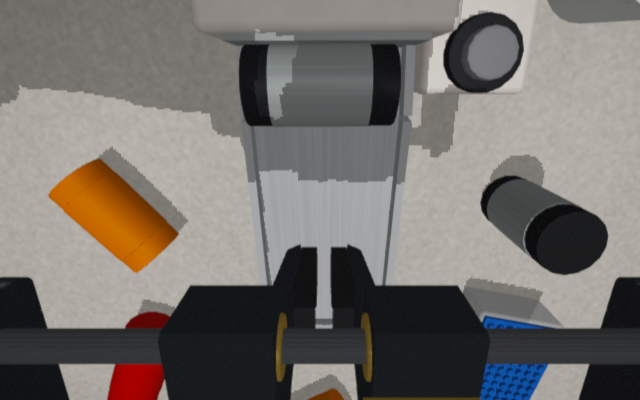

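Call:
send_rows(
  plan=[
    [[0.2, 0.2, 0, 0, 0, 0, -1], [0.39, 0.41, 0, 0, 0, 0, -1], [0.39, 0.41, 0, 0, 0, 0, -1], [0.39, 0.41, 0.1, 0, 0, 0, -1], [0.39, 0.41, 0.17, 0, 0, 0, -1], [0.39, 0.41, 0.17, 0, 0, 0, -1]],
  ],
)

```text
clock: 15.9
eef_pos: [0.6812, 0.153, 0.1167]
eef_rot: [0.726, 0.687, -0.002, -0.001]
wrist_force: [-0.3, 0.3, 0.6]
grip_width: 0.005
```

```bash
python3 - <<'E'
from h import *
st()
p=np.array(rw(.096,-.1025,.085))
print(delta(*tgt(p,1.519)).round(3))
im=ctrl.grab_frame('wrist'); cv2.imwrite('pics/wrist9.png',im[:,:,::-1])
im=ctrl.grab_frame('scene')[110:310,220:460]; cv2.imwrite('pics/s9.png',cv2.resize(im[:,:,::-1],None,fx=3,fy=3))
E
```

```text
t 15.9 pos [0.6812 0.153  0.1167] rd [ 0.0961 -0.1002  0.1167] xang 1.5159 tilt [-0.004 -0.    -1.   ] F [-0.3  0.3  0.6] w 0.005 j [ 0.05  0.8   1.03 -0.    1.31  0.11]
[-0.     0.01   0.127 -0.004  0.    -0.003]
```

View pics/wrist9.png

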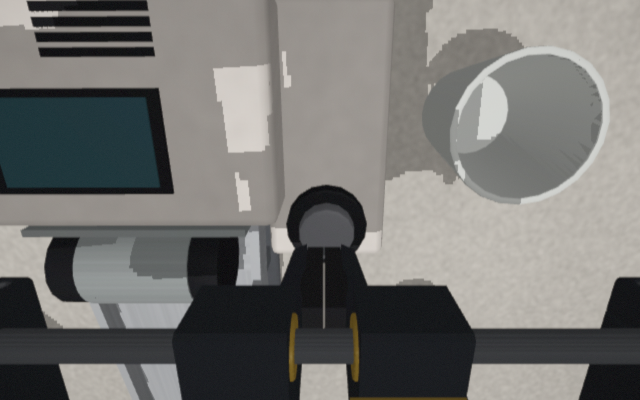

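View pics/s9.png

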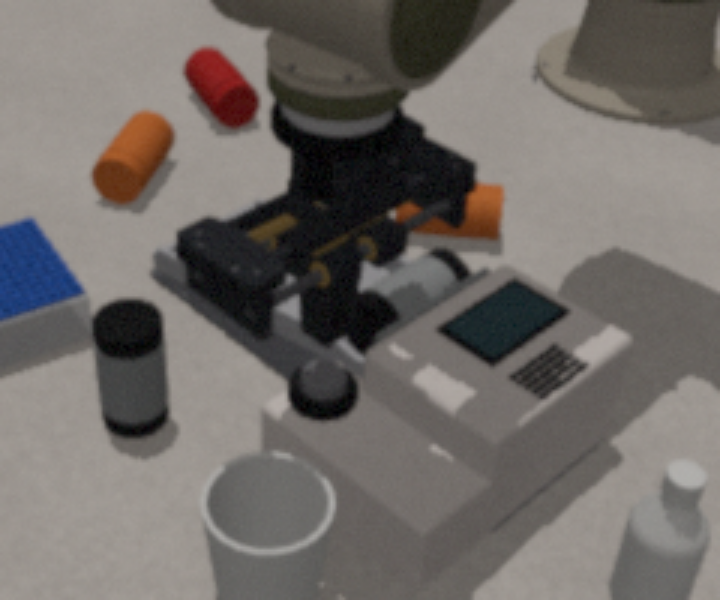

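```bash
python3 - <<'E'
from h import *
c=wcam()
ys=np.linspace(0,2*np.pi,72)
P=np.array([rw(.096+.016*np.cos(a),-.1015+.016*np.sin(a),.08) for a in ys]); q=proj('w',P,c); print(q.min(0),q.max(0))
print(proj('w',ctrl.sense()['eef_pos'],c))
im=cv2.imread('pics/wrist9.png')[170:300,260:400]; cv2.imwrite('pics/w9c.png',cv2.resize(im,None,fx=4,fy=4,interpolation=cv2.INTER_CUBIC))
E
```

```text
[296.40032875 203.92133417] [351.78321894 254.60022447]
[[323.87018134 264.25259545]]
```

View pics/w9c.png

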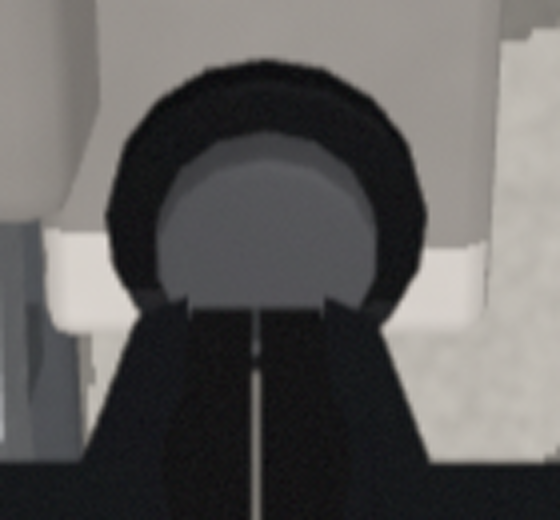

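Call:
send_rows(
  plan=[
    [[-0.004, 0.008, 0.06, 0, 0, 0, -1], [-0.004, 0.008, 0.11, 0, 0, 0, -1], [-0.004, 0.008, 0.13, 0, 0, 0, -1], [-0.004, 0.008, 0.14, 0, 0, 0, -1], [-0.004, 0.008, 0.15, 0, 0, 0, -1], [-0.004, 0.008, 0.16, 0, 0, 0, -1], [-0.004, 0.008, 0.168, 0, 0, 0, -1], [-0.004, 0.008, 0.168, 0, 0, 0, -1], [-0.004, 0.008, 0.168, 0, 0, 0, -1]],
  ],
)

```text
clock: 17.12
eef_pos: [0.6843, 0.1523, 0.0784]
eef_rot: [0.726, 0.688, 0.0, 0.0]
wrist_force: [-5.4, -1.4, 10.0]
grip_width: 0.005
```

```bash
python3 - <<'E'
from h import *
st()
im=ctrl.grab_frame('wrist'); cv2.imwrite('pics/w10c.png',im[:,:,::-1])
E
```

```text
t 17.12 pos [0.6843 0.1523 0.0784] rd [ 0.0956 -0.1033  0.0784] xang 1.5163 tilt [ 0.001 -0.    -1.   ] F [-5.4 -1.4 10. ] w 0.005 j [ 0.05  0.84  1.06 -0.    1.24  0.11]
```

View pics/w10c.png

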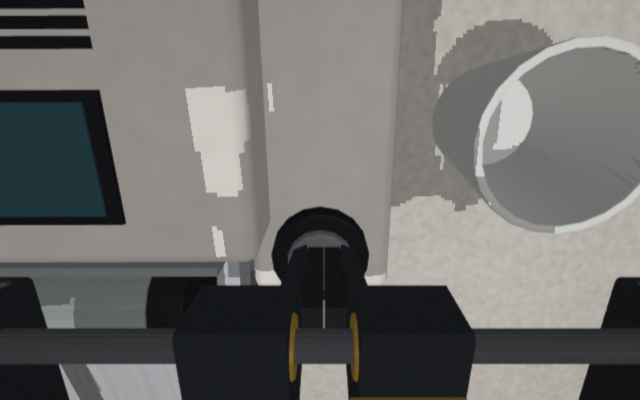

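Call:
send_rows(
  plan=[
    [[0, 0, 0.008, 0, 0, 0, -1], [0, 0, 0.016, 0, 0, 0, -1], [0, 0, 0.016, 0, 0, 0, -1], [0, 0, 0.016, 0, 0, 0, -1]],
  ],
)

```text
clock: 17.68
eef_pos: [0.6845, 0.1524, 0.078]
eef_rot: [0.726, 0.688, 0.001, 0.001]
wrist_force: [-16.4, -2.4, 30.1]
grip_width: 0.004
```

```bash
python3 - <<'E'
from h import *
st()
im=ctrl.grab_frame('wrist')[180:300,250:400]; cv2.imwrite('pics/w11c.png',cv2.resize(im[:,:,::-1],None,fx=4,fy=4))
im=ctrl.grab_frame('scene')[180:280,280:400]; cv2.imwrite('pics/s11.png',cv2.resize(im[:,:,::-1],None,fx=6,fy=6,interpolation=cv2.INTER_CUBIC))
E
```

```text
t 17.68 pos [0.6845 0.1524 0.078 ] rd [ 0.0957 -0.1035  0.078 ] xang 1.5167 tilt [ 0.003 -0.    -1.   ] F [-16.4  -2.4  30.1] w 0.004 j [ 0.05  0.84  1.06 -0.    1.23  0.11]
```

View pics/w11c.png

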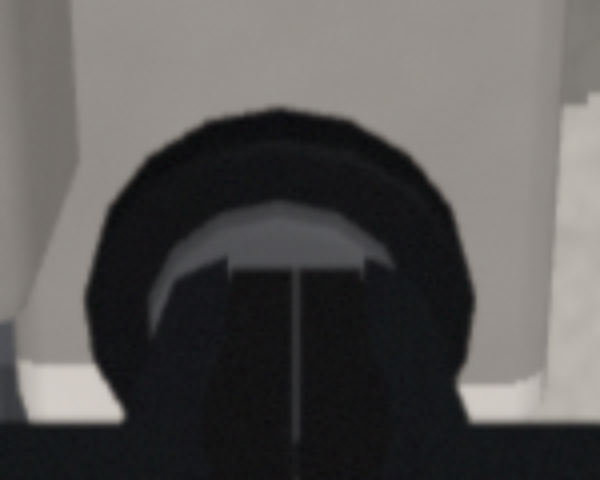

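View pics/s11.png

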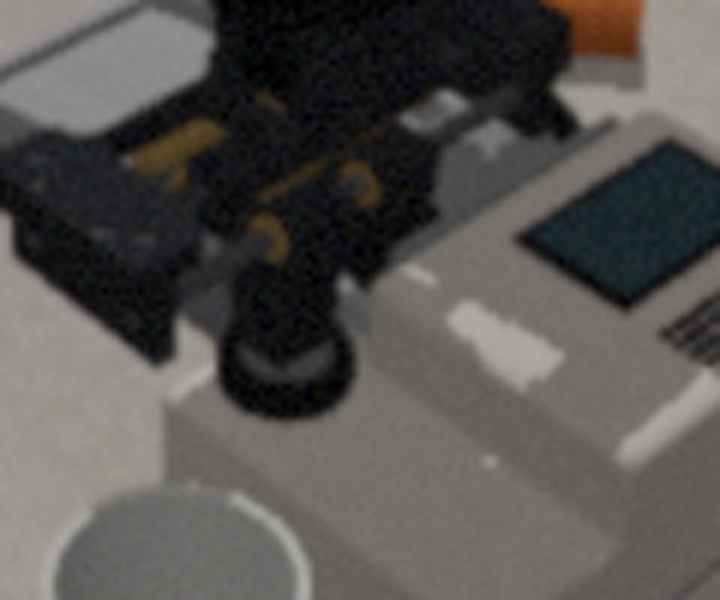

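Call:
send_rows(
  plan=[
    [[0, 0, -0.032, 0, 0, 0, -1], [0, 0, -0.032, 0, 0, 0, -1], [0, 0, -0.032, 0, 0, 0, -1]],
  ],
)

```text
clock: 18.15
eef_pos: [0.6846, 0.1524, 0.0809]
eef_rot: [0.726, 0.688, 0.001, 0.0]
wrist_force: [2.4, 1.5, 3.0]
grip_width: 0.004
```

Call:
send_rows(
  plan=[
    [[0, 0, -0.012, 0, 0, 0, -1], [0, 0, -0.012, 0, 0, 0, -1], [0, 0, -0.012, 0, 0, 0, -1]],
  ],
)

```text
clock: 18.52
eef_pos: [0.684, 0.1523, 0.0837]
eef_rot: [0.726, 0.688, -0.0, -0.0]
wrist_force: [0.9, 0.6, 1.2]
grip_width: 0.008
```

Call:
send_rows(
  plan=[
    [[0, 0, -0.012, 0, 0, 0, -1], [0, 0, -0.012, 0, 0, 0, -1], [0, 0, -0.012, 0, 0, 0, -1]],
  ],
)

```text
clock: 18.9
eef_pos: [0.6839, 0.1523, 0.0867]
eef_rot: [0.726, 0.688, -0.0, -0.0]
wrist_force: [0.1, -1.0, -0.4]
grip_width: 0.005
```

```bash
python3 - <<'E'
from h import *
st()
im=ctrl.grab_frame('wrist')[180:300,250:400]; cv2.imwrite('pics/w12c.png',cv2.resize(im[:,:,::-1],None,fx=4,fy=4))
im=ctrl.grab_frame('scene')[180:280,280:400]; cv2.imwrite('pics/s12.png',cv2.resize(im[:,:,::-1],None,fx=6,fy=6,interpolation=cv2.INTER_CUBIC))
E
```

```text
t 18.9 pos [0.6839 0.1523 0.0867] rd [ 0.0956 -0.1029  0.0867] xang 1.5162 tilt [-0.001 -0.    -1.   ] F [ 0.1 -1.  -0.4] w 0.005 j [ 0.05  0.84  1.05 -0.    1.25  0.11]
```

View pics/w12c.png

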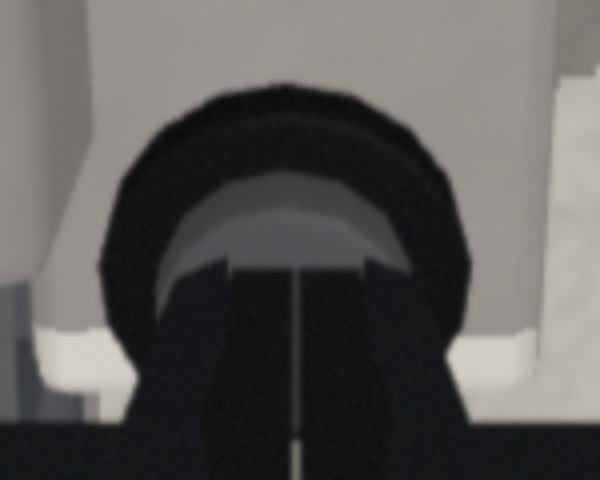

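View pics/s12.png

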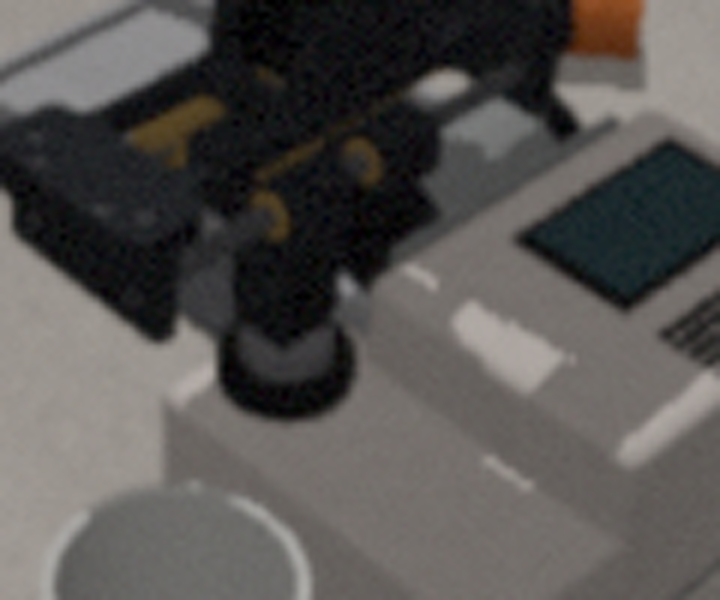

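```bash
python3 - <<'E'
from h import *
for f in ('w12c','w11c'):
    im=cv2.imread(f'pics/{f}.png',0).astype(float); p=im[2::4,270:300].mean(1); print(f,[f"{180+i}:{v:.0f}" for i,v in enumerate(p)][15:70])
E
```

```text
w12c ['195:150', '196:150', '197:150', '198:150', '199:144', '200:112', '201:56', '202:21', '203:15', '204:14', '205:15', '206:15', '207:17', '208:23', '209:26', '210:24', '211:21', '212:20', '213:20', '214:21', '215:20', '216:21', '217:19', '218:19', '219:20', '220:20', '221:23', '222:34', '223:52', '224:61', '225:63', '226:63', '227:64', '228:64', '229:66', '230:68', '231:72', '232:81', '233:87', '234:88', '235:86', '236:85', '237:84', '238:83', '239:83', '240:83', '241:83', '242:83', '243:82', '244:83', '245:80', '246:66', '247:44', '248:28', '249:27']
w11c ['195:147', '196:148', '197:148', '198:148', '199:147', '200:147', '201:147', '202:147', '203:147', '204:146', '205:142', '206:117', '207:68', '208:24', '209:13', '210:14', '211:14', '212:15', '213:14', '214:17', '215:23', '216:25', '217:23', '218:21', '219:19', '220:19', '221:19', '222:18', '223:19', '224:19', '225:20', '226:19', '227:19', '228:20', '229:24', '230:43', '231:58', '232:65', '233:69', '234:75', '235:83', '236:85', '237:85', '238:84', '239:82', '240:81', '241:81', '242:81', '243:81', '244:81', '245:78', '246:65', '247:42', '248:28', '249:25']
```

```bash
python3 - <<'E'
from h import *
from scipy.optimize import brentq
m=ctrl.camera_model('wrist'); f=200/np.tan(np.radians(m['fov_y'])/2)
def wc(pos,xang,til):
    z=np.array([til[0],til[1],-1.]);z/=np.linalg.norm(z);x=np.array([np.cos(xang),np.sin(xang),0]);x-=z*(x@z);x/=np.linalg.norm(x)
    T=np.eye(4);T[:3,:3]=np.c_[x,np.cross(z,x),z];T[:3,3]=pos;T=T@m['hand_eye'];return f,m['cx'],m['cy'],T[:3,3],T[:3,:3]
A=wc([.6839,.1523,.0867],1.5162,(-.001,0)); B=wc([.6845,.1524,.0780],1.5167,(.003,0))
v=lambda c,x,z: proj('w',rw(x,-.102,z),c)[0,1]
for zo in (.080,.082,.084):
    xb=brentq(lambda x:v(A,x,zo)-231.5,.05,.15)
    zc=brentq(lambda z:v(A,xb,z)-222.6,.04,.12)
    zc2=brentq(lambda z:v(B,xb,z)-229.9,.04,.12); zd=brentq(lambda z:v(B,xb,z)-234.2,.04,.12)
    # relative band using own x
    xb2=brentq(lambda x:v(B,x,zc)-229.9,.05,.15); zd2=brentq(lambda z:v(B,xb2,z)-234.2,.04,.12)
    print(zo,'xb',round(xb,4),'collar',round(zc,4),round(zc2,4),'down',round(zd,4),'| x2',round(xb2,4),'down2',round(zd2,4),'travel',round(zo-zd2,4))
E
```

```text
0.08 xb 0.1094 collar 0.0693 0.0692 down 0.074 | x2 0.1094 down2 0.0742 travel 0.0058
0.082 xb 0.1103 collar 0.0715 0.0712 down 0.076 | x2 0.1104 down2 0.0762 travel 0.0058
0.084 xb 0.1112 collar 0.0736 0.0732 down 0.0779 | x2 0.1114 down2 0.0783 travel 0.0057
```

Call:
send_rows(
  plan=[
    [[0, 0, -0.1, 0, 0, 0, -1], [0, 0, -0.25, 0, 0, 0, -1], [0, 0, -0.4, 0, 0, 0, -1], [0, 0, -0.5, 0, 0, 0, -1], [-0.3, -0.2, -0.5, 0, 0, 0, -1], [-0.6, -0.4, -0.5, 0, 0, 0, -1], [-0.8, -0.4, -0.5, 0, 0, 0, -1], [-0.8, -0.4, -0.5, 0, 0, 0, -1], [-0.8, -0.4, -0.5, 0, 0, 0, -1], [-0.8, -0.4, -0.5, 0, 0, 0, -1]],
  ],
)

```text
clock: 20.25
eef_pos: [0.5736, -0.0414, 0.212]
eef_rot: [0.726, 0.688, 0.0, -0.0]
wrist_force: [-0.4, 0.6, 0.3]
grip_width: 0.004
```

```bash
python3 - <<'E'
from h import *
st()
im=ctrl.grab_frame('wrist'); cv2.imwrite('pics/w13.png',im[:,:,::-1])
im=ctrl.grab_frame('scene'); cv2.imwrite('pics/s13.png',im[:,:,::-1])
im=ctrl.grab_frame('top'); cv2.imwrite('pics/t13.png',im[:,:,::-1])
c=wcam()
ys=np.linspace(0,2*np.pi,72)
P=np.array([rw(.076+.025*np.cos(a),.002,.077+.025*np.sin(a)) for a in ys]); q=proj('w',P,c); print('pred v range',q[:,1].min(),q[:,1].max())
E
```

```text
t 20.25 pos [ 0.5736 -0.0414  0.212 ] rd [-0.1036 -0.0028  0.212 ] xang 1.5164 tilt [ 0.  0. -1.] F [-0.4  0.6  0.3] w 0.004 j [-0.28  0.44  1.38  0.    1.32 -0.22]
pred v range -124.69609232643165 -29.90139361206994
```

View pics/w13.png

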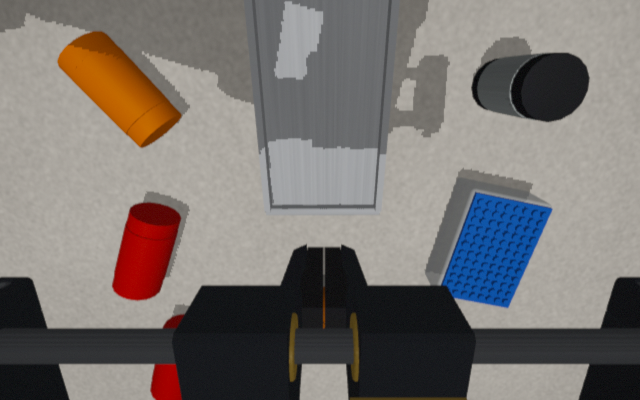

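View pics/s13.png

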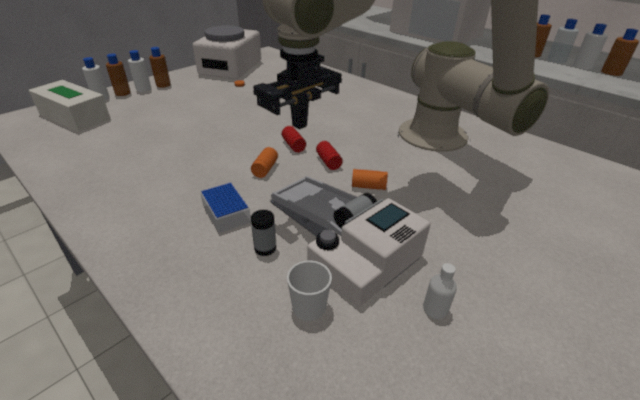

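View pics/t13.png

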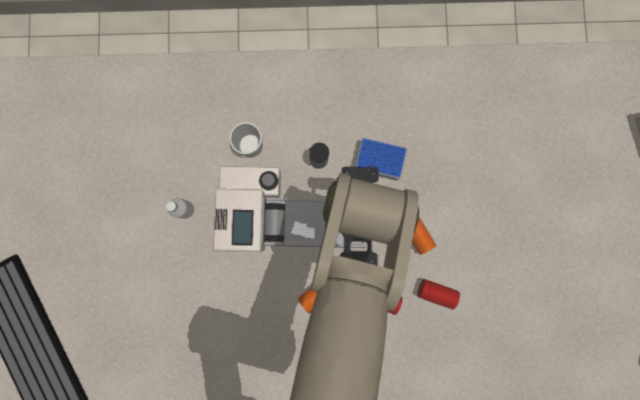

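```bash
python3 - <<'E'
from h import *
a=np.linspace(0,2*np.pi,72)
P=np.array([rw(.076+.025*np.cos(t),.002,.077+.025*np.sin(t)) for t in a]); q=proj('top',P); print('pred u',q[:,0].min(),q[:,0].max())
im=cv2.imread('pics/t13.png')[160:260,210:330]; cv2.imwrite('pics/t13c.png',cv2.resize(im,None,fx=6,fy=6,interpolation=cv2.INTER_CUBIC))
x=cv2.imread('pics/top0.png').astype(int); y=cv2.imread('pics/t13.png').astype(int); d=np.abs(x-y).max(2)
for n,(u0,u1,v0,v1) in dict(beaker=(225,268,118,160),spare=(305,332,140,170),rack=(352,408,136,168),bottle=(160,192,195,220)).items(): print(n,(d[v0:v1,u0:u1]>40).sum())
E
```

```text
pred u 264.3143759812592 284.9293096502486
beaker 0
spare 0
rack 23
bottle 0
```

View pics/t13c.png

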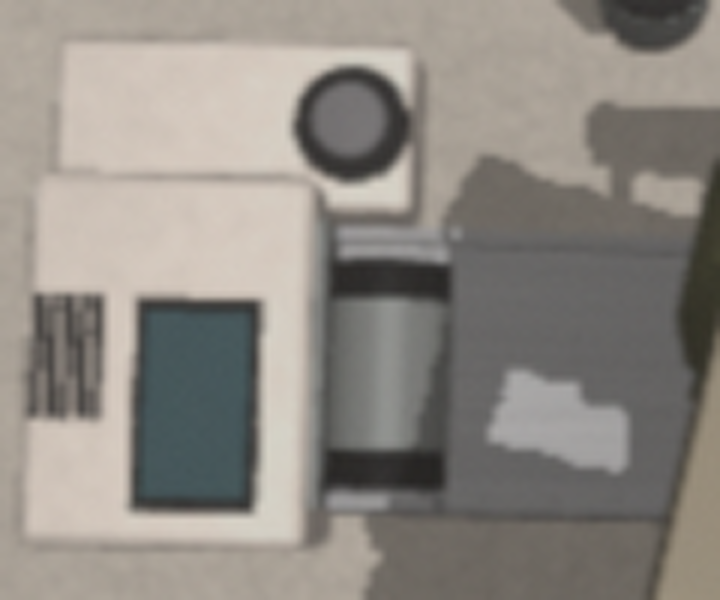

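```bash
python3 -c "
from plant import ctrl
print(ctrl.sign_off())"
```

```text
the job is handed in; nothing more can be done
None
```

The canister is home against the end stop, and by my measurements the button was pressed fully down and has sprung back. I handed the job in at about 20 s of the 64 s allowed, and no verdict is reported.

**Push:** I pushed the canister up the ramp with both fingertips, the jaws half open, at about 20–24 mm/s and slower near the crest. It then rolled the last bit to the stop by itself. After that I shut the fingers and pressed the button, then lifted clear and moved back over the ramp foot.

**Last checks:**
- **Canister:** in the top view it spans pixel columns 264.7 to 285.0, against 264.3 to 284.9 predicted for the seat position, and it looks square to the stop.
- **Bystanders:** the beaker, spare and bottle show no change from the first top picture. The tip rack region had 23 changed pixels; I took these to be the gripper showing at its edge, and the rack looks unmoved in both views.
- **Contact:** the wrist force is near zero and the arm is clear of everything.

**One disagreement:** the fingertips met a hard stop at a tool height of 78 mm with 30 N, although the stated button heights put fully down at 74 mm. The wrist pictures before and after give a travel of about 5.8 mm, and the push-back faded out between 81 and 87 mm on the way up. I took this as a full press with about 4 mm of height offset, not a blocked finger. That estimate is only good to about 0.6 mm, against the 4.5 mm needed.

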